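Open the sample well and set out the sampling tools

TASK

Open up the sample well for work: push the front bar of its bifold cover right back until the two white panels stand folded flat against each other. Then take the two blue-handled tools, the flat spatula and the scoop, from the draining rack and stand them upright in the steel pot inside the well, blades down on the bottom of the pot, lowering them in rather than dropping them. Leave the yellow-handled knife in the rack, keep the pot and the jars standing in their places, and disturb nothing else on the bench.

Things in the scene. Friction and masses are not known exactly. Their poses are not given: they have to be found in the camera images.
- station: Sample well: stainless open-topped box fixed on the bench, 260 mm (x, front to back) by 300 mm (y); origin at the centre of its underside, x to its back (away from the robot), z up. Walls 6 mm; front wall 100 mm high, back wall 118, side rails 143; inner floor 12 mm above the bench. The well stands on one side of the bench, the draining rack on the other; which side differs.
- cover_rear (a joint): Opening of the bifold cover, rad: 0 closed (a low roof, bar 113 mm in front of the well's origin), 1.345 at the stop, both panels standing folded flat together (bar 111 mm behind it). Each panel slopes 0.20 rad + this value. Stiff hinges: it stays where left; pushing the bar takes about 10 N when nearly closed, less further on.
- cover_bar (a point): Centre of the black round bar (16 mm diameter, 268 mm long, along the well's y) that is the front edge of the cover's front panel. It runs level on rollers in the side rails, 125 mm above the bench at every opening, so this point moves only along the well's x; pushed to the back, the middle of the cover rises like a tent.
- cover_fold (a point): Middle of the hinge between the cover's two white panels, each 118 mm long front to back, 268 mm wide, 5 mm thick; this point rises from 148 mm above the bench (closed) to 243 mm (folded).
- cover_hinge (a point): Middle of the hinge of the rear panel on the back wall of the well, 118 mm behind the well's origin, 125 mm above the bench.
- pot: Round steel pot standing loose on the well's floor, 80 mm across at the rim, 72 mm at the foot, 92 mm high, walls 3 mm, bottom 4 mm thick; origin at the centre of its underside, z up. It stands in a row across the well with two jars, in any of three places about 90 mm apart.
- jar_a: Sample jar with green cap, 62 mm diameter, 85 mm high, loose on the well's floor; origin at the centre of its underside. Leave standing.
- jar_b: Sample jar with red cap, 62 mm diameter, 85 mm high, loose on the well's floor; origin at the centre of its underside. Leave standing.
- rack: Draining rack, 160 mm (x) by 226 mm (y), fixed; origin at the centre of its underside, x to its back, z up. Three tools 68 mm apart in y, in any order, feet (50 mm before the origin, 7 mm up) behind a 22 mm front wall, lean back 0.52 rad from upright, tops to the back, on a steel rod (9 mm behind the origin, 83 mm high) with a pair of pins 39 mm apart, to 96 mm high, at each.
- spatula: Flat spatula with blue handle, 200 mm long, about 90 g; origin at the middle of the blade's lower edge (foot), z along the tool up to the handle's end, y across the blade. Blade 30 mm wide, 4 mm thick, 70 mm long; round handle, 18 mm diameter, from 90 to 200 mm above the foot.
- scoop: Sampling scoop with blue handle, 200 mm long, about 90 g; origin at the middle of the blade's lower edge (foot), z along the tool up to the handle's end, y across the blade. Blade 28 mm wide, 70 mm long, side walls 13 mm proud on its -x face from 28 to 68 mm above the foot; round handle, 18 mm diameter, from 90 to 200 mm above the foot.
- knife: Narrow knife with yellow handle, 200 mm long, same handle and axes as the other tools, blade 18 mm wide; to be left in the rack.
- spatula_foot (a point): The middle of the lower edge of the spatula's blade.
- scoop_foot (a point): The middle of the lower edge of the scoop's blade.
- spatula_grip (a point): Point on the axis of the spatula's handle, 155 mm from the foot.
- scoop_grip (a point): Point on the axis of the scoop's handle, 155 mm from the foot.
- tub: Clear round tub with orange lid, 72 mm diameter, 56 mm high, loose on the bench at the front between well and rack; origin at the centre of its underside. Bystander.
- wash_bottle: White bottle with red cap, 60 mm diameter, 170 mm high, loose on the bench towards the back; origin at the centre of its underside. Bystander.
- dishes: Stack of three round glass dishes, 90 mm diameter, 44 mm high, loose on the bench towards the back; origin at the centre of its underside. Bystander.
- beaker: Clear beaker, 72 mm diameter, 90 mm high, loose on the bench towards the back; origin at the centre of its underside. Bystander.
Things that resemble listed ones, but are neither listed nor needed, are in the scene too. What is shaped like the spatula but green or turquoise is not meant.

How it is judged (in metres and radians):
On the way, in this order (a step that is already met when the one before it is completed fails the run):
1. the cover is folded right back, its two panels flat against each other (value of joint cover_rear above 1.28 rad), for 0.2 s.
2. both blue-handled tools stand in the pot (horizontal distance between each of spatula_foot, scoop_foot and pot below 0.042 m and z of each of spatula_foot, scoop_foot in the frame of pot below 0.025 m), for 0.2 s.
At the end, for the whole second after the job is handed in: Cover opening over 1.28 rad; spatula and scoop at rest in the pot, foot under 25 mm above the pot's underside and within 42 mm of its axis, leaning under 40 degrees; pot and jars upright (under 0.15 rad) and within 40 mm of their start; knife within 30 mm of its start (all of step 2 and value of joint cover_rear above 1.28 rad and angle between each of spatula, scoop's own z axis and vertical below 0.7 rad and linear speed of each of spatula, scoop below 0.03 m/s and angle between each of pot, jar_a, jar_b's own z axis and vertical below 0.15 rad and distance of each of pot, jar_a, jar_b from where it was at the start of the episode below 0.04 m and distance of knife from where it was at the start of the episode below 0.03 m); the robot touches nothing.
It fails at once if a tool is let go over the pot with its foot more than 50 mm above the pot's underside ((horizontal distance between spatula_foot and pot below 0.042 m and z of spatula_foot in the frame of pot above 0.05 m and contact force between the fingers and spatula below 0.05 N) or (horizontal distance between scoop_foot and pot below 0.042 m and z of scoop_foot in the frame of pot above 0.05 m and contact force between the fingers and scoop below 0.05 N)).
It fails at once if the pot or a jar is tipped over (angle between any of pot, jar_a, jar_b's own z axis and vertical above 0.5 rad).
It fails at once if the knife is taken from its place in the rack (distance of knife from where it was at the start of the episode above 0.04 m).
It fails at once if a bystander on the bench is pushed more than 30 mm (distance of any of tub, wash_bottle, dishes, beaker from where it was at the start of the episode above 0.03 m).
It also fails if it takes over 72 s, if anything falls off the work surface, if the arm or the gripper's body presses on something with over 40 N, if the wrist force passes 120 N, or if a joint passes its speed limit or range.

ROBOT

A 6-joint arm with a two-finger parallel gripper is mounted at the origin on the work surface. World frame = base frame: x ahead of the robot, y to its left, z up, the work surface at z = 0. Lengths are in mm, angles in degrees, forces in N, time in s.
With the tool pointing down it reaches from about 350 to 850 mm from the base axis. Payload 8.1 kg.
Tool frame: the origin (TCP) lies between the finger pads; the fingertips stand ahead of it and the grasp point (between the pads) lies 2 mm behind it (nose_length is the z of the fingertips in the tool frame, in mm); z points along the fingers, y is the direction in which the jaws open and shut (so a half turn about z gives the same grasp; the last joint's range is limited). The gripper opens to 85 mm and grips with 20 to 120 N. Pads are 22 mm wide; open, the fingers measure 114 mm over their backs; the gripper's body (76 mm by 85 mm) begins 54 mm behind the grasp point. The pads swing forward as they close: fully open they stand 13 mm farther back than shut.
Start: joints at [-74.393, 7.471, 85.268, -0, 87.261, -4.893], TCP at [210.149, -561.999, 248.292] pointing down, gripper open.
Joint ranges: [-169.43, 169.43], [-51.17, 129.36], [1.28, 143.12], [-76.62, 256.62], [0, 156.53], [-152.29, 152.29]. Speed limits (degrees/s): [136.94, 136.94, 159.86, 180, 180, 180].

INTERFACE

Orientations are given as [roll, pitch, yaw] about the fixed x, y, z axes, in that order (R = Rz(yaw) Ry(pitch) Rx(roll)).
In Python, from bench import * gives the robot as it stands.
- The arm moves only by the tool jog_arm, never from a script. Its argument "plan" is a list of rows, each a list of 3 entries, a list of its own where there are three numbers: the turn, a rotation vector about the tool's x, y, z in degrees, then the shift along the tool's x, y, z in m, then the gripper's target within -1 to 1 (fully open at 1, half-way at 0, shut at -1). A call has 1 to 12 rows; each row is the pose to reach, as a shift and turn from the pose commanded when the call began, along the tool's axes at that moment; what a row does not reach only later rows make up. A row lasts 1/8 s, in which the tool goes at most 62.5 mm and 10.7 degrees, less where a joint would pass 70% of its speed; a pose out of reach is approached as far as the arm can. A call with a gripper value outside its range is refused whole. The fingers move at their own pace and stop on an object; "force" is the grip in N (left out, the last holds). Time passes only in rows, so rows that repeat a pose let the fingers close. It gives the time, the measured TCP pose, the force and the opening at its end, in the units of the state.
- sense(): the state, without advancing time (a new reading comes with each control period).
- snapshot(name): name is "side" or "top"; returns (picture, depth): 480x640x3 uint8, blue, green, red; 480x640 float32, mm along the optical axis (not along the pixel's ray), 0 where there is no reading.
- camera_info(name): a dict with "fov_y" (degrees; the focal length in pixels is half the picture's height over the tangent of half this angle, whatever the lens; pixels are square), "cx", "cy" (the principal point, pixels), "dist_coeffs" ([k1, k2, p1, p2, k3] as OpenCV has them; the pictures are not rectified), "origin" and "orientation" of the camera in the world. Camera axes: x right, y down, z forward; pixel columns grow to the right and rows downward; lengths in mm; the calibration is good to about 2 mm. A picture is of the moment at which its call begins. camera_info takes no time and is no camera call.
- hand_in(): hands the job in, once; it reports no verdict.
The state is a dict: "time": time; "joint_pos": joint angles; "qd": joint speeds; "joint_efforts": joint torques, N m; "tool_pos": TCP position; "tcp_rot": TCP orientation; "ft_force": force on the tool from outside, world axes, zero at the start; "wrist_torque": the same for the moment, N m; "finger_gap": finger opening in mm.
Only numpy, scipy, OpenCV 4.12 (cv2) and the standard library are available. Lean on these libraries where they do the work, as an engineer would, in place of code of your own. Each camera call takes 0.05 s, during which the arm holds its last target.

## Working session

There is one attempt and no reset: what is moved stays moved. The work goes in short steps, Python scripts to look and compute and a tool call to move; the robot and the scene stay as the last step left them, time stands still between calls to the robot, and variables do not carry over. Pictures are saved under pics/ and viewed, and the job is handed in when it is done.

Besides the shell and the picture viewer there is one more tool, called in YAML: its name, and indented under it one key for each argument. jog_arm: Moves the arm, as the interface text tells. Its arguments: {"type":"object","properties":{"plan":{"type":"array","items":{"type":"array"}},"force":{"type":"number"}},"required":["plan"]}

```bash
ls; mkdir -p pics
python3 - <<'E'
from bench import *
import cv2
print(sense())
for n in("side","top"):
    p,d=snapshot(n); cv2.imwrite(f"pics/{n}0.png",p); 
    import numpy as np; np.save(f"{n}0.npy",d); print(n,camera_info(n))
E
```

```text
pics
{'time': 0.0, 'joint_pos': array([-7.43939019e+01,  7.51392819e+00,  8.53302632e+01, -8.28858993e-04,
        8.72607264e+01, -4.89288173e+00]), 'qd': array([-0.00737795, -0.02825874, -0.13909565,  0.03275993,  0.04784607,
        0.06635007]), 'joint_efforts': array([-2.38307985e-03, -5.69393671e+01, -5.00559783e+01, -1.96549040e-04,
        1.46313803e-02, -8.07024421e-07]), 'tool_pos': array([ 209.99223407, -561.49864187,  247.24726639]), 'tcp_rot': array([-1.79895394e+02, -8.12393514e-03,  2.04990128e+01]), 'ft_force': array([-0.12872121,  0.33795188,  1.19963565]), 'wrist_torque': array([0.03801267, 0.03153496, 0.02036671]), 'finger_gap': 85.46954768603953}
side {'fov_y': 53.485712879720396, 'cx': 314.32554588610446, 'cy': 242.4760472366032, 'dist_coeffs': array([-0.05239401,  0.        ,  0.        ,  0.        ,  0.        ]), 'origin': array([ 17.40320111, 244.05853657, 896.58192224]), 'orientation': array([-143.09299982,   -0.95443986, -112.79507059])}
top {'fov_y': 51.82218790091327, 'cx': 321.38769019342607, 'cy': 239.57800779752762, 'dist_coeffs': array([-0.0849224,  0.       ,  0.       ,  0.       ,  0.       ]), 'origin': array([ 344.71299932,  -17.6637801 , 1123.25212066]), 'orientation': array([-1.67823289e+02,  7.13245234e-02, -8.36646954e+01])}
```

View pics/side0.png

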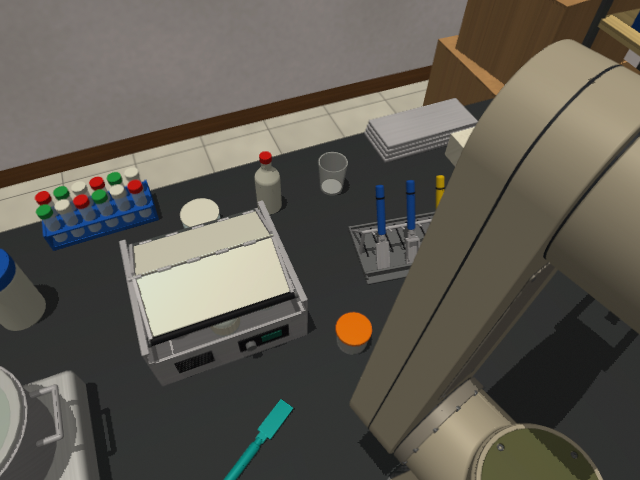

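View pics/top0.png

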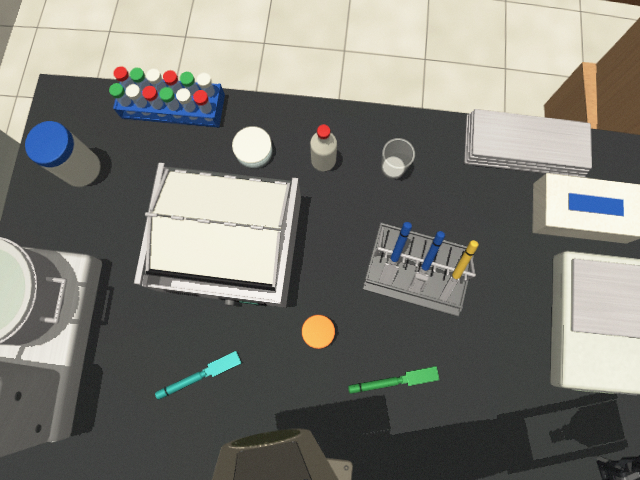

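The well is on the left (+y) and the rack on the right. The tools sit in the order blue, blue, yellow from left to right. I'll take enlarged crops next.

```bash
cat > h.py <<'E'
import numpy as np, cv2
from scipy.spatial.transform import Rotation as R
from bench import *
def cam(n):
    c=camera_info(n); f=240/np.tan(np.radians(c["fov_y"]/2))
    K=np.array([[f,0,c["cx"]],[0,f,c["cy"]],[0,0,1]])
    return K,c["dist_coeffs"],np.array(c["origin"]),R.from_euler("xyz",c["orientation"],degrees=True).as_matrix()
def ray(n,u,v):
    K,D,o,M=cam(n); p=cv2.undistortPoints(np.array([[[u,v]]],float),K,D)[0,0]
    return o,M@np.array([p[0],p[1],1])
def onz(n,u,v,z):
    o,r=ray(n,u,v); return o+r*(z-o[2])/r[2]
def ond(n,u,v,d):
    o,r=ray(n,u,v); return o+r*d
def proj(n,P):
    K,D,o,M=cam(n); P=np.atleast_2d(np.array(P,float))
    rv,_=cv2.Rodrigues(M.T); q,_=cv2.projectPoints(P,rv,-M.T@o,K,D); return q[:,0]
def cloud(n,d):
    K,D,o,M=cam(n); v,u=np.mgrid[0:480,0:640]
    p=cv2.undistortPoints(np.stack([u.ravel(),v.ravel()],1).astype(float)[:,None],K,D)[:,0]
    X=np.c_[p,np.ones(len(p))]*d.reshape(-1,1); return (X@M.T+o).reshape(480,640,3)
def crop(src,out,u0,v0,w,h,s):
    p=cv2.imread(src) if isinstance(src,str) else src
    cv2.imwrite(out,cv2.resize(p[v0:v0+h,u0:u0+w],None,fx=s,fy=s,interpolation=cv2.INTER_CUBIC))
def T(tcp=None):
    s=sense(); return np.array(s["tool_pos"]),R.from_euler("xyz",s["tcp_rot"],degrees=True)
E
python3 - <<'E'
from h import *
crop("pics/top0.png","pics/topwell.png",125,155,190,150,4)
crop("pics/top0.png","pics/toprack.png",355,215,130,105,6)
E
```

```text
(no output)
```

View pics/topwell.png

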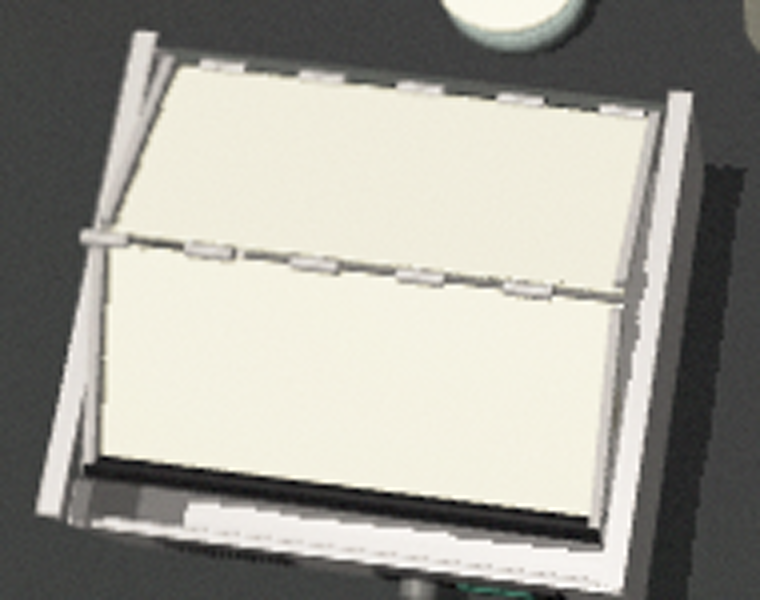

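View pics/toprack.png

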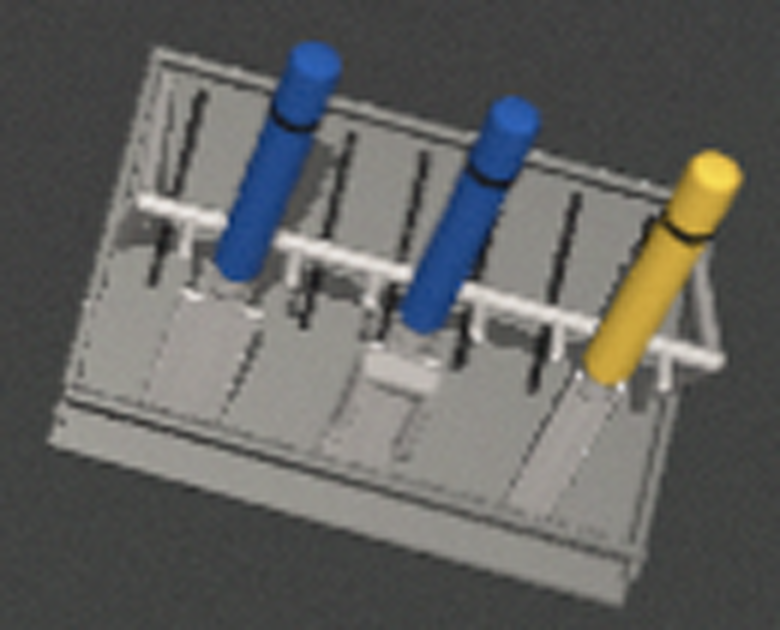

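Run:
```python
from h import *
np.set_printoptions(precision=1,suppress=True)
for (a,b) in [(135,33),(37,515),(692,93),(625,595)]:
    print("well",onz("top",125+a/4,155+b/4,143))
for (a,b) in [(88,466),(602,533)]: print("bar",onz("top",125+a/4,155+b/4,130))
for (a,b) in [(90,238),(625,297)]: print("fold",onz("top",125+a/4,155+b/4,148))
d=np.load("top0.npy");C=cloud("top",d)
q=lambda a,b,s,u,v:C[int(round(v+b/s)),int(round(u+a/s))]
print("rail depth",q(660,250,4,125,155),q(70,380,4,125,155),"panel",q(400,350,4,125,155),q(400,275,4,125,155))
print("bar depth", q(300,492,4,125,155))
k=lambda a,b,z:onz("top",355+a/6,215+b/6,z)
# rack rod ends z=86 ; handle ends: z=7+200cos.52 ~ 180
print("rod",k(140,198,86),k(722,360,86))
print("rackbase front top", k(62,400,22),k(640,556,22))
for a,b in[(315,62),(515,117),(716,172)]: print("end",k(a,b,181), q(a,b,6,355,215))
for a,b in[(238,270),(425,325),(605,375)]: print("hbot",k(a,b,90),q(a,b-5,6,355,215))
```

```text
well [681.7 368.9 143. ]
well [422.6 372.3 143. ]
well [679.7  69.9 143. ]
well [417.   71.5 143. ]
bar [451.6 355.5 130. ]
bar [447.6  88.1 130. ]
fold [566.9 369.6 148. ]
fold [566.1  90.1 148. ]
rail depth [593.1  76.  141.4] [492.7 369.  143.3] panel [525.1 197.5 159.8] [558.2 199.5 175.8]
bar depth [450.8 243.7 130.9]
rod [ 562.1 -115.    86. ] [ 526.3 -326.6   86. ]
rackbase front top [495.6 -98.7  22. ] [ 460.7 -318.5   22. ]
end [ 593.8 -159.4  181. ] [ 594.9 -160.5  179.9]
end [ 582.6 -226.2  181. ] [ 583.8 -226.6  180.4]
end [ 571.6 -293.4  181. ] [ 570.4 -292.3  182.6]
hbot [ 539.2 -151.4   90. ] [ 539.9 -150.9   97.8]
hbot [ 526.8 -219.    90. ] [ 528.5 -218.3   94.5]
hbot [ 515.8 -283.9   90. ] [ 515.4 -281.8   99.4]
```

```bash
cat >> h.py <<'E'
def rel(P,O):
    """world target pos mm, Rotation -> row turn (deg, tool), shift (m, tool) from commanded~measured"""
    p,r=T(); return np.round((r.inv()*O).as_rotvec(degrees=True),1),np.round(r.inv().apply(np.array(P)-p)/1000,4)
def O(yaw,fwd,side=0):
    """tool down; yaw about z, tilted so fingers point forward by fwd deg (about tool y)"""
    b=R.from_euler("xyz",[180,0,yaw],degrees=True)
    return b*R.from_euler("y",-fwd,degrees=True)
E
python3 - <<'E'
from h import *
import bench
print([n for n in dir(bench) if not n.startswith("__")])
print(getattr(bench,"nose_length",None))
print(O(0,50).as_matrix().round(2))
print(rel([430,-250,280],O(0,0)))
print(rel([400,120,280],O(0,50)))
print(rel([375,220,180],O(0,50)))
for y in(-74,0):print(T()[1].as_matrix().round(3))
E
```

```text
['PlanningError', 'camera_info', 'hand_in', 'nose_length', 'sense', 'snapshot']
17.0
[[ 0.64  0.   -0.77]
 [-0.   -1.   -0.  ]
 [-0.77  0.   -0.64]]
(array([-0.1,  0. , 20.5]), array([ 0.3152, -0.2148, -0.0323]))
(array([  8.9, -49.4,  19.2]), array([ 0.4167, -0.5719, -0.0317]))
(array([  8.9, -49.4,  19.2]), array([ 0.4283, -0.6741,  0.0685]))
[[ 0.937  0.35  -0.   ]
 [ 0.35  -0.937  0.002]
 [ 0.    -0.002 -1.   ]]
[[ 0.937  0.35  -0.   ]
 [ 0.35  -0.937  0.002]
 [ 0.    -0.002 -1.   ]]
```

```bash
sed -i 's/from_euler("y",-fwd/from_euler("y",fwd/' h.py
python3 - <<'E'
from h import *
print(O(0,50).as_matrix().round(2))
print(rel([400,0,300],O(0,50)))
print(rel([350,220,200],O(0,50)))
E
```

```text
[[ 0.64 -0.    0.77]
 [ 0.   -1.   -0.  ]
 [ 0.77  0.   -0.64]]
(array([-9. , 49.5, 19.1]), array([ 0.3746, -0.4595, -0.0519]))
(array([-9. , 49.5, 19.1]), array([ 0.4048, -0.6829,  0.0485]))
```

jog_arm:
  plan:
    - [[0,0,10],[0.16,-0.11,-0.032],-1]
    - [[0,0,20.5],[0.315,-0.215,-0.032],-1]
    - [[0,0,20.5],[0.315,-0.215,-0.032],-1]
    - [[0,0,20.5],[0.315,-0.215,-0.032],-1]
    - [[0,0,20.5],[0.315,-0.215,-0.032],-1]
    - [[0,0,20.5],[0.315,-0.215,-0.032],-1]
    - [[0,0,20.5],[0.315,-0.215,-0.032],-1]
    - [[0,0,20.5],[0.315,-0.215,-0.032],-1]
  force: 60

```text
time: 1.1
tool_pos: [429.9, -250.0, 280.0]
tcp_rot: [180.0, 0.0, 0.1]
ft_force: [-0.5, -0.2, -0.4]
finger_gap: -0.0
```

jog_arm:
  plan:
    - [[0,10,0],[0,-0.06,-0.02],-1]
    - [[0,20,0],[0,-0.12,-0.02],-1]
    - [[0,30,0],[-0.01,-0.18,-0.02],-1]
    - [[0,40,0],[-0.02,-0.24,-0.02],-1]
    - [[0,50,0],[-0.03,-0.3,-0.02],-1]
    - [[0,50,0],[-0.05,-0.36,0.02],-1]
    - [[0,50,0],[-0.06,-0.42,0.06],-1]
    - [[0,50,0],[-0.06,-0.47,0.08],-1]
    - [[0,50,0],[-0.06,-0.47,0.08],-1]
    - [[0,50,0],[-0.06,-0.47,0.08],-1]

```text
time: 2.35
tool_pos: [403.8, 222.2, 239.5]
tcp_rot: [179.2, -48.7, -0.1]
ft_force: [0.2, 1.7, -1.4]
finger_gap: -0.2
```

jog_arm:
  plan:
    - [[0,0,0],[0,0,0],-1]
    - [[0,0,0],[0,0,0],-1]

```text
time: 2.6
tool_pos: [404.6, 222.3, 239.3]
tcp_rot: [179.2, -48.6, 0.1]
ft_force: [0.7, -0.2, 0.3]
finger_gap: 0.1
```

Run:
```python
from h import *
print(sense()["joint_pos"],T())
print(rel([405,220,170],O(0,45)),rel([405,220,129],O(0,45)))
```

```text
[ 46.69174843 -51.10158057 143.08311553 -40.80482369  58.17551015
 149.76344991] (array([404.55237107, 222.28183713, 239.28052431]), Rotation.from_matrix(array([[ 6.61065433e-01, -9.58235436e-03,  7.50267067e-01],
                            [ 8.84796614e-04, -9.99907798e-01, -1.35503473e-02],
                            [ 7.50327736e-01,  9.62149994e-03, -6.60996003e-01]])))
(array([ 0.8, -3.6,  0. ]), array([-0.0517,  0.0016,  0.0462])) (array([ 0.8, -3.6,  0. ]), array([-0.0825,  0.0012,  0.0733]))
```

Run:
```python
from h import *
for z in (200,130): print(rel([402,220,z],O(0,20)))
```

```text
(array([  0.8, -28.6,  -0.1]), array([-0.0312,  0.0019,  0.0241]))
(array([  0.8, -28.6,  -0.1]), array([-0.0837,  0.0013,  0.0703]))
```

jog_arm:
  plan:
    - [[0.8,-10,0],[-0.01,0.002,0.008],-1]
    - [[0.8,-20,0],[-0.02,0.002,0.016],-1]
    - [[0.8,-28.6,0],[-0.031,0.002,0.024],-1]
    - [[0.8,-28.6,0],[-0.031,0.002,0.024],-1]
    - [[0.8,-28.6,0],[-0.031,0.002,0.024],-1]

```text
time: 3.22
tool_pos: [402.6, 218.4, 200.0]
tcp_rot: [-179.9, -20.1, -0.4]
ft_force: [0.0, -1.0, 0.3]
finger_gap: -0.1
```

Run:
```python
from h import *
print(sense()["joint_pos"],T()[0])
for z in (165,130): print(rel([402,220,z],O(0,20)))
```

```text
[ 29.43335358 -31.50146187 126.14798305 -10.52026614  67.98530345
 122.2918649 ] [402.64651224 218.37915016 200.03685382]
(array([ 0. , -0.1, -0.4]), array([-0.0127, -0.0015,  0.0327]))
(array([ 0. , -0.1, -0.4]), array([-0.0247, -0.0015,  0.0655]))
```

jog_arm:
  plan:
    - [[0,0,0],[-0.013,-0.0015,0.033],-1]
    - [[0,0,0],[-0.025,-0.0015,0.0655],-1]
    - [[0,0,0],[-0.025,-0.0015,0.0655],-1]
    - [[0,0,0],[-0.025,-0.0015,0.0655],-1]

```text
time: 3.72
tool_pos: [401.1, 222.7, 132.1]
tcp_rot: [-179.7, -20.2, -0.2]
ft_force: [0.3, 0.2, -0.9]
finger_gap: -0.1
```

Run:
```python
from h import *
print(sense()["joint_pos"],T()[0])
p,d=snapshot("side"); cv2.imwrite("pics/side1.png",p)
for x,z,f in ((430,130,20),(480,130,25),(530,129,32),(580,129,38),(620,129,44)): print(rel([x,221,z],O(0,f)))
```

```text
[ 30.02030678 -27.49391415 130.7680568  -11.36946309  59.45726587
 124.43259876] [401.0648939  222.67783954 132.09174332]
(array([-0.2, -0.2, -0.2]), array([0.0258, 0.0019, 0.0124]))
(array([-0.2,  4.8, -0.2]), array([0.0727, 0.0018, 0.0297]))
(array([-0.2, 11.8, -0.2]), array([0.1193, 0.0018, 0.0479]))
(array([-0.2, 17.8, -0.2]), array([0.1662, 0.0017, 0.0652]))
(array([-0.2, 23.8, -0.2]), array([0.2037, 0.0017, 0.079 ]))
```

View pics/side1.png

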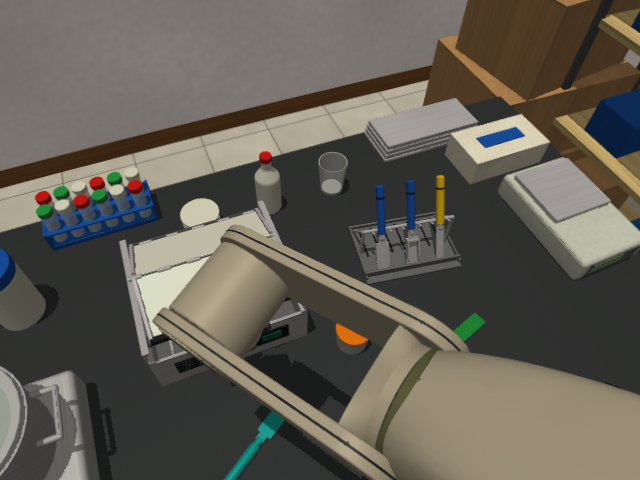

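jog_arm:
  plan:
    - [[0,0,0],[0.014,0.002,0.007],-1]
    - [[0,0,0],[0.026,0.002,0.0124],-1]
    - [[0,1.5,0],[0.042,0.002,0.018],-1]
    - [[0,3,0],[0.057,0.002,0.024],-1]
    - [[0,5,0],[0.073,0.002,0.0297],-1]
    - [[0,7,0],[0.088,0.002,0.0357],-1]
    - [[0,9,0],[0.104,0.002,0.0418],-1]
    - [[0,12,0],[0.119,0.002,0.0479],-1]
    - [[0,14,0],[0.135,0.002,0.0535],-1]
    - [[0,16,0],[0.15,0.002,0.0595],-1]
    - [[0,18,0],[0.166,0.002,0.0652],-1]
    - [[0,18,0],[0.166,0.002,0.0652],-1]

```text
time: 5.28
tool_pos: [579.7, 220.2, 126.6]
tcp_rot: [-179.8, -38.1, -0.2]
ft_force: [-0.5, 1.6, 0.1]
finger_gap: 0.1
```

Run:
```python
from h import *
print(sense()["joint_pos"],T()[0])
p,d=snapshot("top"); cv2.imwrite("pics/top2.png",p)
for x,z,f in ((600,128,41),(620,127,44),(635,127,45)): print(rel([x,221,z],O(0,f)))
```

```text
[ 24.1294764   -8.87106423 123.01480979 -27.23514614  33.22940746
 132.88260331] [579.67577361 220.18747324 126.58201909]
(array([-0.1,  2.9, -0.2]), array([ 0.017 , -0.0008,  0.0117]))
(array([-0.1,  5.9, -0.2]), array([ 0.0321, -0.0008,  0.0249]))
(array([-0.1,  6.9, -0.2]), array([ 0.0439, -0.0008,  0.0341]))
```

View pics/top2.png

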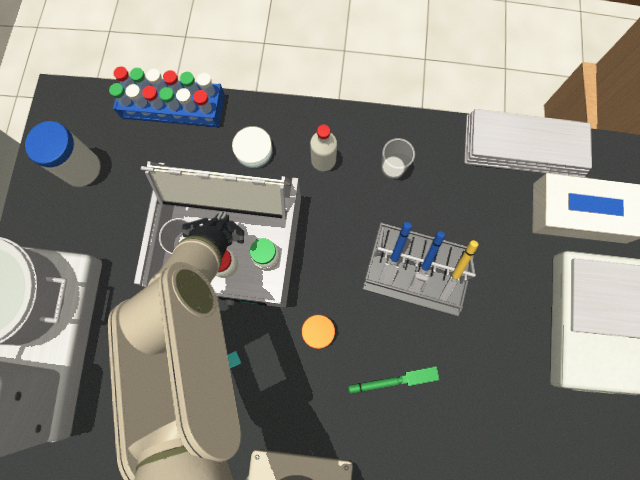

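jog_arm:
  plan:
    - [[0,1.5,0],[0.009,0,0.006],-1]
    - [[0,3,0],[0.017,0,0.0117],-1]
    - [[0,4.5,0],[0.025,0,0.018],-1]
    - [[0,6,0],[0.032,0,0.025],-1]
    - [[0,6,0],[0.038,0,0.0295],-1]
    - [[0,7,0],[0.042,0,0.033],-1]
    - [[0,7,0],[0.042,0,0.033],-1]

```text
time: 6.2
tool_pos: [632.6, 220.0, 126.4]
tcp_rot: [-179.7, -45.0, -0.3]
ft_force: [-0.2, 0.8, -0.2]
finger_gap: 0.3
```

jog_arm:
  plan:
    - [[0,0,0],[0.003,0,0.003],-1]
    - [[0,0,0],[0.006,0,0.006],-1]
    - [[0,0,0],[0.006,0,0.006],-1]

```text
time: 6.58
tool_pos: [640.0, 219.8, 124.7]
tcp_rot: [-179.8, -44.9, -0.3]
ft_force: [-7.9, 0.2, 1.4]
finger_gap: -0.1
```

Run:
```python
from h import *
p,d=snapshot("top"); cv2.imwrite("pics/top3.png",p); crop(p,"pics/top3c.png",125,155,190,150,4)
```

```text
(no output)
```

View pics/top3c.png

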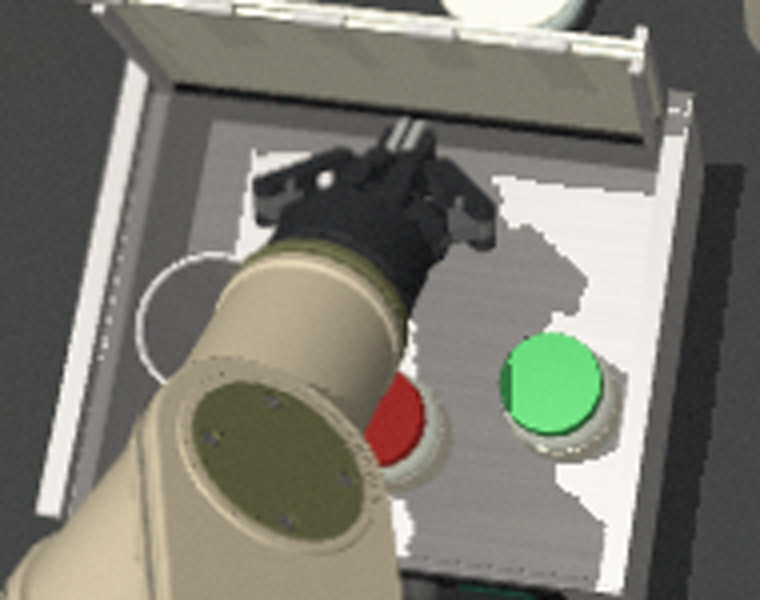

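jog_arm:
  plan:
    - [[0,0,0],[0.003,0,0.003],-1]
    - [[0,0,0],[0.006,0,0.006],-1]
    - [[0,0,0],[0.006,0,0.006],-1]
    - [[0,0,0],[0.006,0,0.006],-1]

```text
time: 7.12
tool_pos: [644.8, 218.5, 119.3]
tcp_rot: [180.0, -44.4, -0.2]
ft_force: [-16.1, 1.4, -6.2]
finger_gap: 0.0
```

Run:
```python
from h import *
p,d=snapshot("top"); crop(p,"pics/top4c.png",125,135,190,150,4)
C=cloud("top",d)
for u,v in ((195,179),(195,181),(255,186),(255,188),(200,165),(270,174)): print(u,v,C[v,u].round(1))
# expected: bar at stop
c,s=np.cos(np.radians(-.75)),np.sin(np.radians(-.75))
w=lambda x,y,z:(550.3+c*x-s*y,220.7+s*x+c*y,z)
print(proj("top",[w(111,134,125),w(111,-134,125),w(115,134,243),w(115,-134,243)]).round(1))
```

```text
195 179 [658.9 289.  130.6]
195 181 [677.9 311.4  55.4]
255 186 [657.3 159.4 129.7]
255 188 [675.8 171.9  55.9]
200 165 [662.1 258.3 214. ]
270 174 [661.3 120.1 205.1]
[[166.8 175.1]
 [290.1 189.3]
 [148.7 152.5]
 [286.4 167.9]]
```

View pics/top4c.png

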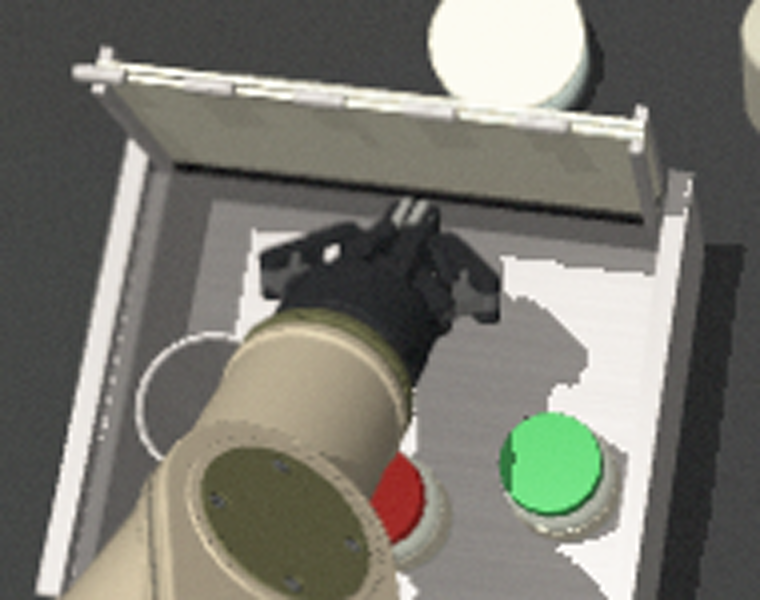

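jog_arm:
  plan:
    - [[0,0,0],[0,0,-0.03],-1]
    - [[0,0,0],[0,0,-0.09],-1]
    - [[0,0,0],[0,0,-0.15],-1]
    - [[0,-10,0],[0.02,0.06,-0.17],-1]
    - [[0,-20,0],[0.02,0.12,-0.18],-1]
    - [[0,-30,0],[0.02,0.18,-0.18],0]
    - [[0,-40,0],[0.02,0.24,-0.18],0]
    - [[0,-44.5,0],[0.02,0.3,-0.18],0]
    - [[0,-44.5,0],[0.02,0.36,-0.18],0]
    - [[0,-44.5,0],[0.02,0.36,-0.18],0]
    - [[0,-44.5,0],[0.02,0.36,-0.18],0]

```text
time: 8.55
tool_pos: [535.5, -140.8, 266.0]
tcp_rot: [-179.8, -0.6, -0.2]
ft_force: [-0.5, 0.6, -0.3]
finger_gap: 42.4
```

Run:
```python
from h import *
print(sense()["joint_pos"],T()[0])
for n in("side","top"):
    p,d=snapshot(n); cv2.imwrite(f"pics/{n}5.png",p); np.save(n+"5.npy",d)
    if n=="top": crop(p,"pics/top5c.png",125,135,190,150,4)
```

```text
[-20.28861481  -0.54732786  91.76761794   0.39975139  88.34024479
  69.88724525] [ 535.50752084 -140.7966148   266.03035383]
```

View pics/top5c.png

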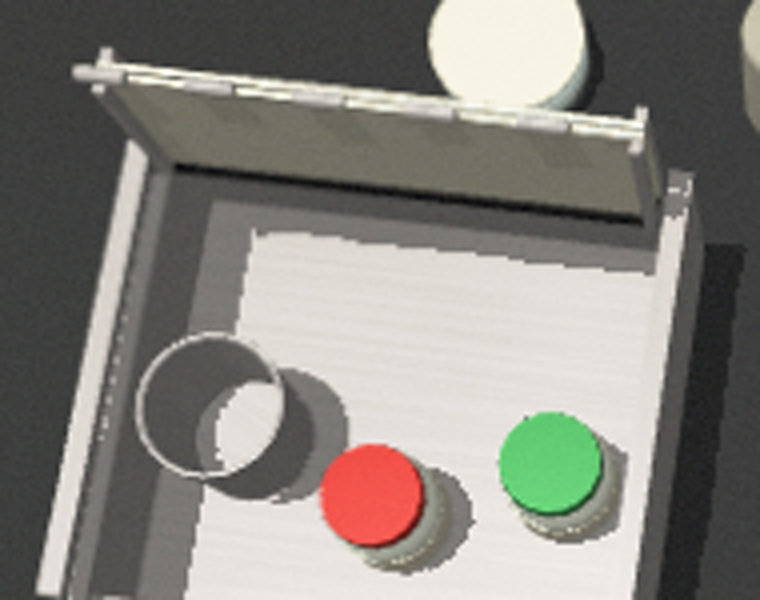

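View pics/side5.png

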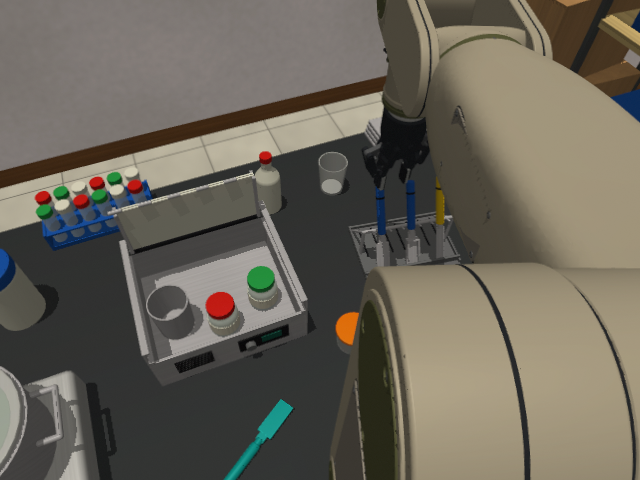

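Run:
```python
from h import *
print("pot",onz("top",125+211/4,135+405/4,104).round(1))
print("diam", onz("top",125+137/4,135+405/4,104)-onz("top",125+285/4,135+405/4,104))
print("red",onz("top",125+371/4,135+495/4,97),"green",onz("top",125+550/4,135+462/4,97))
crop("pics/side5.png","pics/side5c.png",120,260,180,110,4)
crop("pics/side1.png","pics/side1r.png",340,165,130,120,6)
```

```text
pot [536.7 312.8 104. ]
diam [-8.78133194 79.54743792  0.        ]
red [499.27022628 221.45376494  97.        ] green [527.41574135 129.39929312  97.        ]
```

View pics/side5c.png

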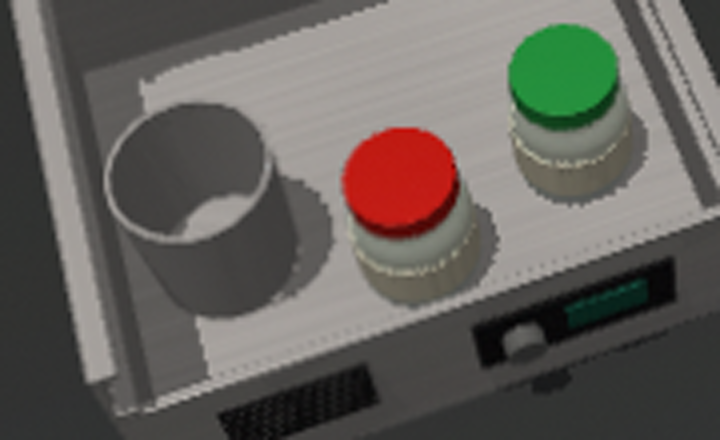

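View pics/side1r.png

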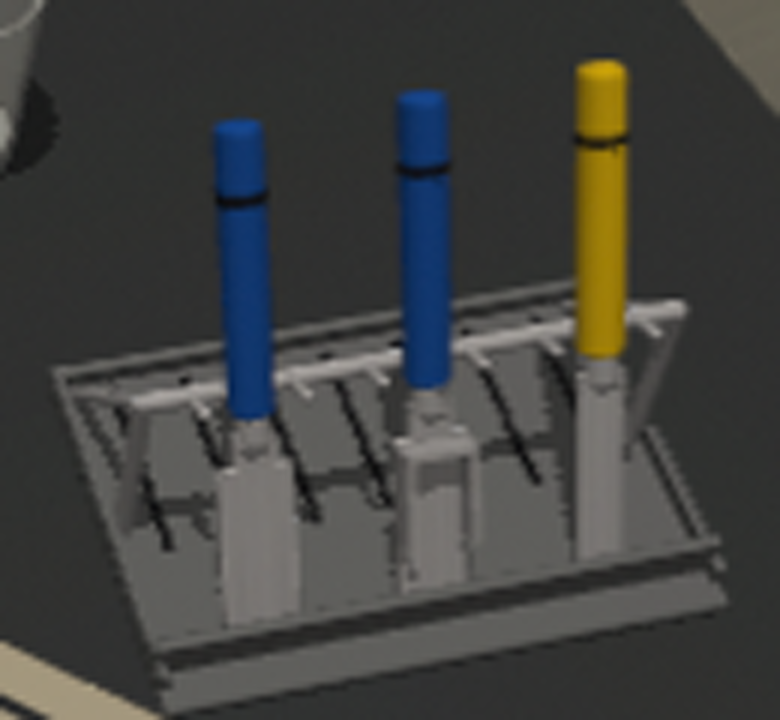

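Run:
```python
from h import *
print(proj("side",[[536.7,312.8,104]]),"vs 167.2,303")
print(rel([571.7,-155.8,230],O(-9.4,0)),rel([571.7,-155.8,139.5],O(-9.4,0)))
print(proj("side",[[593.8,-159.4,180.6],[582.6,-226.2,180.6]]),"vs",340+240/6,165+130/6,340+422/6,165+100/6)
```

```text
[[168.45883106 301.1619611 ]] vs 167.2,303
(array([-0.3, -0.5,  9.4]), array([0.0358, 0.0169, 0.0365])) (array([-0.3, -0.5,  9.4]), array([0.0349, 0.0173, 0.127 ]))
[[380.1437062  185.41382993]
 [410.75856827 180.46506241]] vs 380.0 186.66666666666666 410.3333333333333 181.66666666666666
```

Both cameras agree to within 2 px. Next I'll descend on the spatula.

jog_arm:
  plan:
    - [[0,-0.5,9.4],[0.036,0.017,0.01],0]
    - [[0,-0.5,9.4],[0.036,0.017,0.036],0]
    - [[0,-0.5,9.4],[0.035,0.017,0.065],0]
    - [[0,-0.5,9.4],[0.035,0.017,0.095],0]
    - [[0,-0.5,9.4],[0.035,0.017,0.127],0]
    - [[0,-0.5,9.4],[0.035,0.017,0.127],0]
    - [[0,-0.5,9.4],[0.035,0.017,0.127],0]

```text
time: 9.52
tool_pos: [572.4, -156.0, 140.9]
tcp_rot: [-179.8, -0.1, -9.4]
ft_force: [0.4, -0.4, 0.8]
finger_gap: 42.8
```

Run:
```python
from h import *
for n in("side","top"):
    p,d=snapshot(n); 
    q=proj(n,[T()[0]])[0].astype(int); print(q)
    crop(p,f"pics/{n}6c.png",q[0]-65,q[1]-60,130,120,5)
print(rel([571.7,-155.8,139.5],O(-9.4,0)))
```

```text
[381 205]
[402 239]
(array([-0.2, -0.2, -0.1]), array([-0.0013, -0.0008,  0.0021]))
```

View pics/side6c.png

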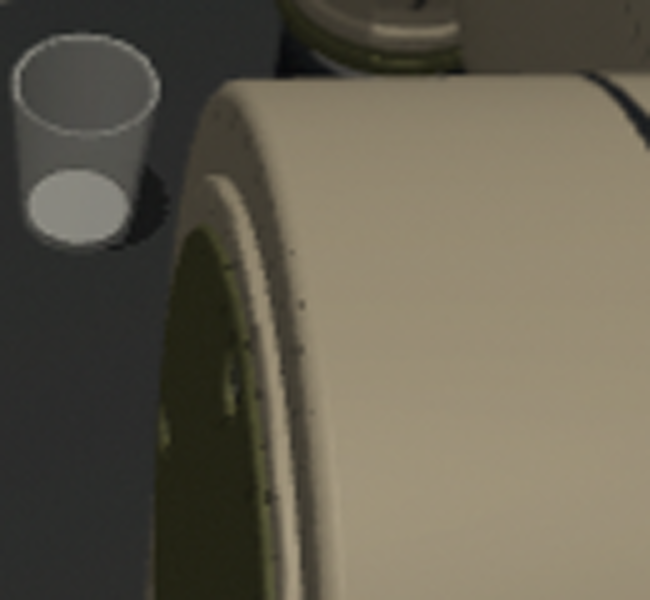

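View pics/top6c.png

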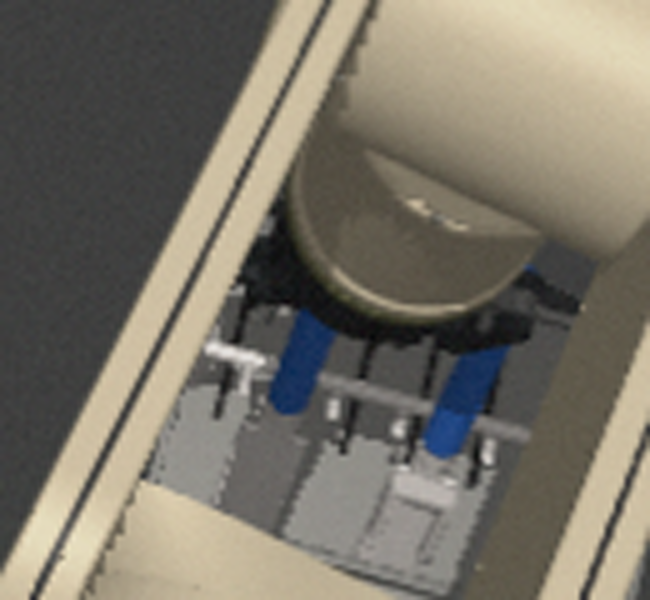

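jog_arm:
  plan:
    - [[0,0,0],[0,-0.0005,0.001],-1]
    - [[0,0,0],[0,-0.0005,0.001],-1]
    - [[0,0,0],[0,-0.0005,0.001],-1]
    - [[0,0,0],[0,-0.0005,0.001],-1]
    - [[0,0,0],[0,-0.0005,0.001],-1]
    - [[0,0,0],[0,-0.0005,-0.015],-1]
    - [[0,0,0],[0,-0.0005,-0.03],-1]
  force: 60

```text
time: 10.5
tool_pos: [571.2, -156.8, 170.1]
tcp_rot: [-179.8, 0.1, -9.5]
ft_force: [1.2, -0.2, -0.8]
finger_gap: 16.9
```

jog_arm:
  plan:
    - [[0,0,0],[0,0,-0.04],-1]
    - [[0,0,0],[0,0,-0.09],-1]
    - [[0,0,0],[0,0,-0.14],-1]
    - [[0,0,0],[0,0,-0.18],-1]
    - [[0,0,0],[0,0,-0.18],-1]
    - [[0,0,0],[0,0,-0.18],-1]

```text
time: 11.25
tool_pos: [571.1, -157.4, 349.1]
tcp_rot: [-179.8, 0.0, -9.5]
ft_force: [0.6, 0.6, -1.6]
finger_gap: 16.6
```

Run:
```python
from h import *
print(sense()["joint_pos"],T()[0],sense()["finger_gap"])
for n in("side","top"):
    p,d=snapshot(n); cv2.imwrite(f"pics/{n}7.png",p); np.save(n+"7.npy",d)
```

```text
[-20.48596815   5.27033968  77.22076915   0.21047853  97.59424939
  79.05433053] [ 571.13315189 -157.36998035  349.08885944] 16.57663406551302
```

View pics/side7.png

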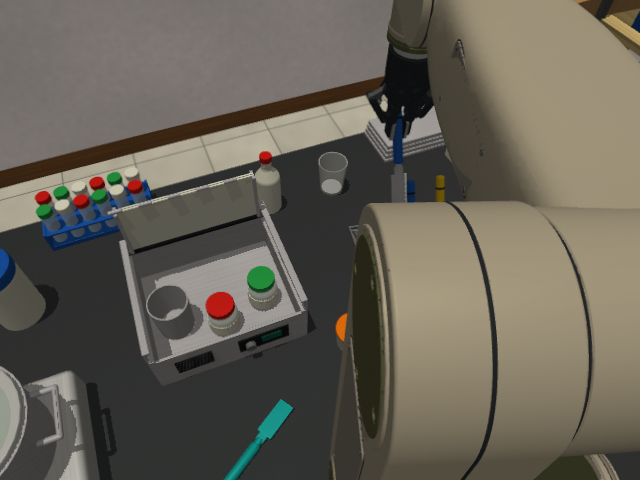

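View pics/top7.png

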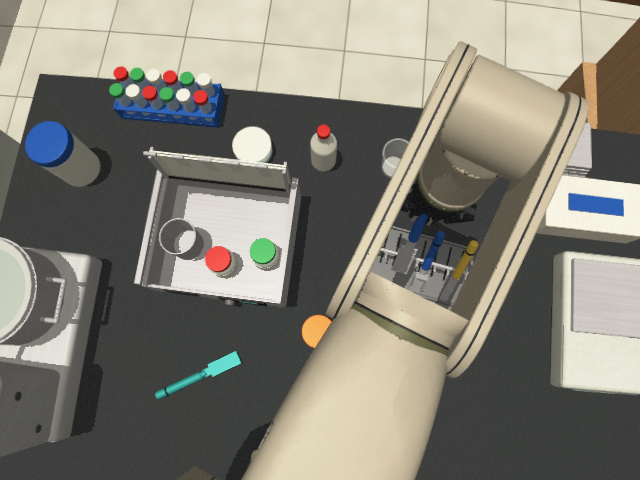

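Run:
```python
from h import *
print(rel([575,313,340],O(0,19)))
print(rel([560,80,345],O(-4,10)))
```

```text
(array([ 1.3, 19.1, -9.5]), array([-0.0734, -0.4643,  0.0098]))
(array([ 0.2, 10.2, -5.5]), array([-0.0498, -0.2321,  0.0036]))
```

jog_arm:
  plan:
    - [[0,2,-1],[-0.008,-0.04,0],-1]
    - [[0,4,-2],[-0.016,-0.09,0.002],-1]
    - [[0,6,-3.5],[-0.026,-0.14,0.003],-1]
    - [[0.2,8,-4.5],[-0.036,-0.19,0.004],-1]
    - [[0.4,10,-5.5],[-0.045,-0.24,0.005],-1]
    - [[0.6,12,-6.5],[-0.053,-0.29,0.006],-1]
    - [[0.8,14,-7.5],[-0.06,-0.34,0.007],-1]
    - [[1,16,-8.5],[-0.066,-0.39,0.008],-1]
    - [[1.2,18,-9],[-0.07,-0.43,0.009],-1]
    - [[1.3,19.1,-9.5],[-0.0734,-0.464,0.01],-1]
    - [[1.3,19.1,-9.5],[-0.0734,-0.464,0.01],-1]
    - [[1.3,19.1,-9.5],[-0.0734,-0.464,0.01],-1]

```text
time: 12.85
tool_pos: [575.2, 311.9, 339.7]
tcp_rot: [179.8, -19.0, 0.1]
ft_force: [0.3, -0.4, -1.2]
finger_gap: 16.3
```

Run:
```python
from h import *
print(sense()["joint_pos"],T()[0],sense()["finger_gap"])
for n in("side","top"):
    p,d=snapshot(n); cv2.imwrite(f"pics/{n}8.png",p); np.save(n+"8.npy",d)
g=T()[0]
t=np.array([np.sin(np.radians(11)),0,np.cos(np.radians(11))])
print("predicted foot,end side", proj("side",[g-155*t,g-85*t,g+45*t]), proj("top",[g-155*t]))
```

```text
[ 28.83037942  -0.16737619  85.74457021  -9.37666895  77.84122318
 119.40006219] [575.24811981 311.85534445 339.65060723] 16.32275564783965
predicted foot,end side [[157.24138388 272.67715558]
 [145.50890465 243.91644522]
 [119.88332595 180.42220391]] [[167.17132427 222.31737168]]
```

View pics/side8.png

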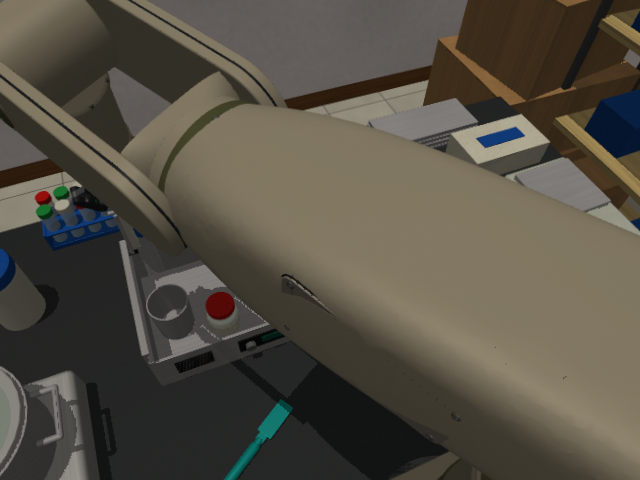

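View pics/top8.png

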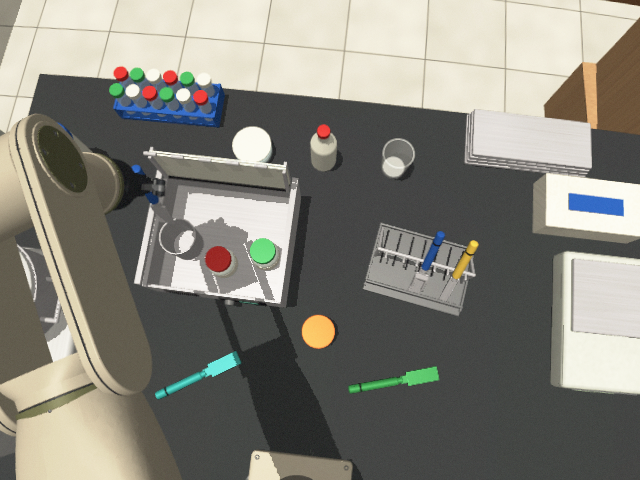

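Run:
```python
from h import *
crop("pics/side8.png","pics/side8c.png",90,170,150,140,5)
crop("pics/top8.png","pics/top8c.png",120,155,110,110,6)
g=T()[0]
t=np.array([np.sin(np.radians(11)),0,np.cos(np.radians(11))])
print(proj("top",[g+45*t,g-65*t,g-85*t,g-155*t]))
d=np.load("top8.npy"); C=cloud("top",d)
for v in range(165,226,4): 
  for u in (134,138,142,146,150,154,158,162,166,170):
    q=C[v,u]
    if 150<q[2]<420 and 470<q[0]<640 : print(u,v,q.round(0),end=" ")
  print()
```

```text
[[134.40111607 169.38403206]
 [154.01276478 201.14377259]
 [157.13451201 206.17666608]
 [167.17132427 222.31737168]]
134 165 [592. 313. 385.] 138 165 [593. 308. 383.] 
134 169 [585. 312. 386.] 138 169 [585. 305. 386.] 
138 173 [579. 304. 385.] 142 173 [583. 302. 375.] 
138 177 [565. 292. 410.] 142 177 [569. 291. 397.] 146 177 [577. 295. 372.] 
150 181 [572. 287. 372.] 154 181 [561. 266. 409.] 158 181 [559. 256. 419.] 162 181 [559. 250. 418.] 
162 185 [554. 250. 415.] 
154 189 [545. 259. 420.] 158 189 [547. 255. 415.] 162 189 [548. 249. 414.] 
146 193 [554. 294. 362.] 150 193 [566. 305. 318.] 154 193 [543. 264. 405.] 158 193 [542. 255. 413.] 162 193 [543. 249. 410.] 
146 197 [564. 319. 297.] 150 197 [562. 307. 310.] 154 197 [564. 303. 303.] 158 197 [569. 302. 286.] 
150 201 [558. 311. 295.] 154 201 [560. 306. 290.] 158 201 [563. 303. 280.] 
150 205 [560. 324. 260.] 154 205 [558. 312. 272.] 158 205 [559. 305. 270.] 162 205 [562. 302. 260.] 
154 209 [556. 321. 246.] 158 209 [557. 313. 245.] 162 209 [557. 304. 250.] 166 209 [559. 298. 247.] 
158 213 [553. 318. 230.] 162 213 [553. 309. 233.] 166 213 [555. 302. 232.] 
158 217 [549. 322. 214.] 162 217 [550. 314. 215.] 166 217 [551. 306. 215.] 170 217 [551. 298. 216.] 
162 221 [546. 319. 196.] 166 221 [547. 311. 197.] 170 221 [547. 302. 199.]
```

View pics/side8c.png

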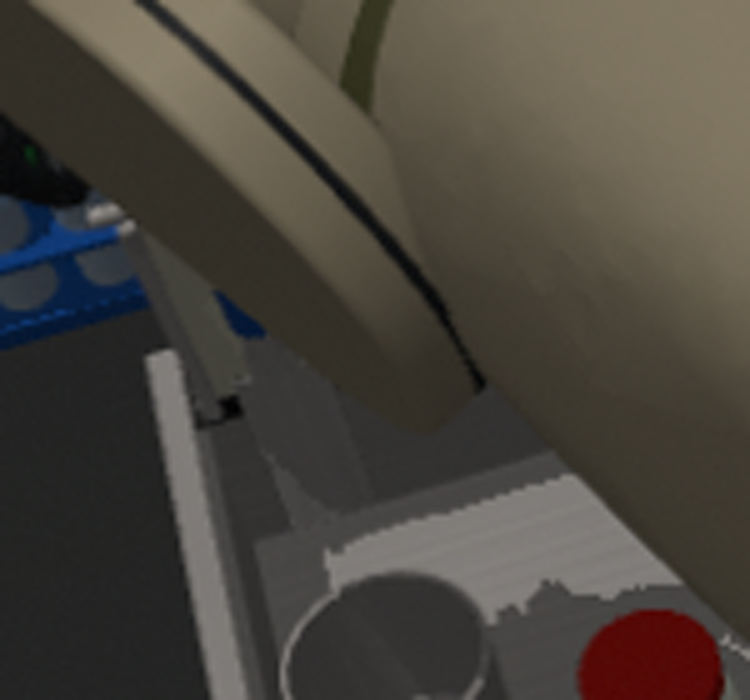

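View pics/top8c.png

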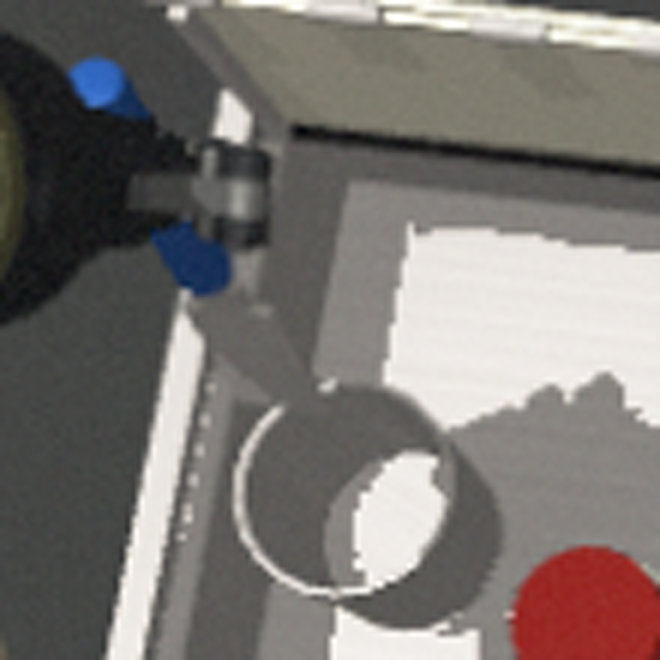

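jog_arm:
  plan:
    - [[0,0,0],[-0.013,-0.001,0.038],-1]
    - [[0,0,0],[-0.026,-0.001,0.076],-1]
    - [[0,0,0],[-0.036,-0.001,0.104],-1]
    - [[0,0,0],[-0.044,-0.001,0.128],-1]
    - [[0,0,0],[-0.05,-0.001,0.145],-1]
    - [[0,0,0],[-0.0538,-0.001,0.156],-1]
    - [[0,0,0],[-0.0538,-0.001,0.156],-1]
    - [[0,0,0],[-0.0538,-0.001,0.156],-1]

```text
time: 13.95
tool_pos: [576.7, 313.5, 177.5]
tcp_rot: [180.0, -19.2, 0.0]
ft_force: [0.7, -1.2, -1.7]
finger_gap: 16.3
```

Run:
```python
from h import *
print(sense()["ft_force"],T()[0],sense()["finger_gap"])
for n in("top",):
    p,d=snapshot(n); crop(p,"pics/top9c.png",120,155,110,110,6)
```

```text
[ 0.65207736 -1.18778589 -1.67446586] [576.74017987 313.5443237  177.45642049] 16.27029798898988
```

View pics/top9c.png

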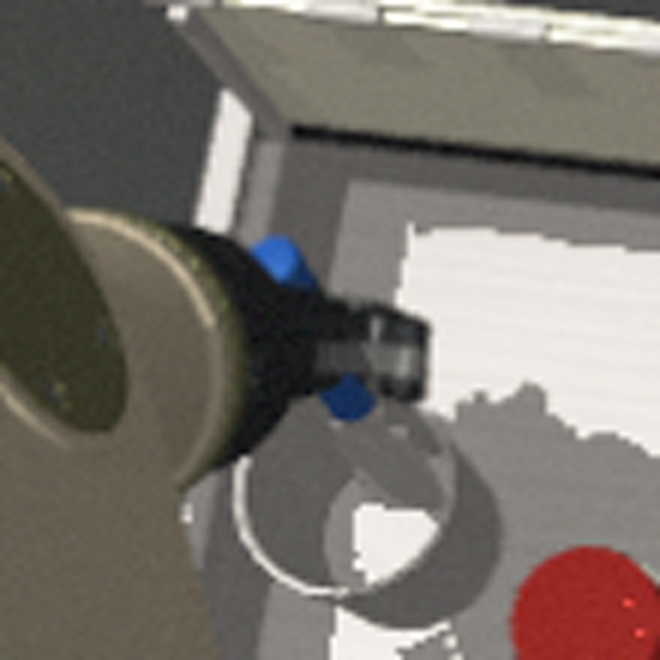

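jog_arm:
  plan:
    - [[0,0,0],[-0.0015,0,0.004],-1]
    - [[0,0,0],[-0.0026,0,0.0076],-1]
    - [[0,0,0],[-0.003,0,0.009],-1]
    - [[0,0,0],[-0.003,0,0.009],-1]

```text
time: 14.5
tool_pos: [576.2, 313.2, 166.5]
tcp_rot: [179.9, -19.1, 0.1]
ft_force: [0.1, -0.1, -0.7]
finger_gap: 16.5
```

jog_arm:
  plan:
    - [[0,0,0],[-0.0006,0,0.0018],-1]
    - [[0,0,0],[-0.001,0,0.003],-1]
    - [[0,0,0],[-0.001,0,0.003],-1]

```text
time: 14.88
tool_pos: [577.6, 313.6, 166.0]
tcp_rot: [180.0, -19.4, 0.0]
ft_force: [-2.3, -1.5, 10.5]
finger_gap: 16.7
```

jog_arm:
  plan:
    - [[0,0,0],[0,0,0],-0.4]
    - [[0,0,0],[0,0,0],0]
    - [[0,0,0],[0,0,0],0]
    - [[0,0,0],[0,0,0],0]
    - [[0,0,0],[0,0,-0.03],0]
    - [[0,0,0],[0,0,-0.08],0]
    - [[0,0,0],[0,0,-0.13],0]
    - [[0,0,0],[0,0,-0.16],0]
    - [[0,0,0],[0,0,-0.16],0]

```text
time: 16.0
tool_pos: [524.5, 314.4, 318.7]
tcp_rot: [-179.9, -19.5, 0.0]
ft_force: [0.9, 0.7, -0.2]
finger_gap: 43.2
```

Run:
```python
from h import *
print(rel([560.5,-222.6,300],O(-9.4,0)),rel([540,0,310],O(-5,9)))
```

```text
(array([ -1.7, -19.4,   9.4]), array([0.0274, 0.537 , 0.0283])) (array([ -1.4, -10.5,   4.9]), array([0.0115, 0.3144, 0.0126]))
```

jog_arm:
  plan:
    - [[0,-2,1],[0.002,0.045,0.002],0]
    - [[-0.2,-4,2],[0.004,0.1,0.004],0]
    - [[-0.5,-6,3],[0.006,0.16,0.006],0]
    - [[-0.8,-8,4],[0.008,0.22,0.009],0]
    - [[-1.1,-10,5],[0.011,0.28,0.012],0]
    - [[-1.3,-12,6],[0.015,0.34,0.016],0]
    - [[-1.5,-15,7],[0.02,0.4,0.02],0]
    - [[-1.6,-17,8],[0.024,0.46,0.024],0]
    - [[-1.7,-19.4,9.4],[0.0274,0.51,0.027],0]
    - [[-1.7,-19.4,9.4],[0.0274,0.537,0.0283],0]
    - [[-1.7,-19.4,9.4],[0.0274,0.537,0.0283],0]
    - [[-1.7,-19.4,9.4],[0.0274,0.537,0.0283],0]

```text
time: 17.5
tool_pos: [559.0, -223.0, 296.2]
tcp_rot: [179.9, 0.4, -9.5]
ft_force: [0.3, 0.7, -1.0]
finger_gap: 42.4
```

Run:
```python
from h import *
print(T())
for n in("side","top"):
    p,d=snapshot(n); cv2.imwrite(f"pics/{n}10.png",p); np.save(n+"10.npy",d)
    crop(p,f"pics/{n}10c.png",*((120,135,120,130) if n=="top" else (100,220,120,130)),5)
print(rel([560.5,-222.6,200],O(-9.4,0)),rel([560.5,-222.6,139.5],O(-9.4,0)))
```

```text
(array([ 558.98734026, -223.04300722,  296.20168456]), Rotation.from_matrix(array([[ 0.98632273, -0.16468627, -0.00677563],
                            [-0.16470001, -0.98634254, -0.00151813],
                            [-0.00643308,  0.00261331, -0.99997589]])))
(array([ 0.2,  0.3, -0. ]), array([ 0.0017, -0.0004,  0.0971])) (array([ 0.2,  0.3, -0. ]), array([ 0.002 , -0.0006,  0.1576]))
```

View pics/side10c.png

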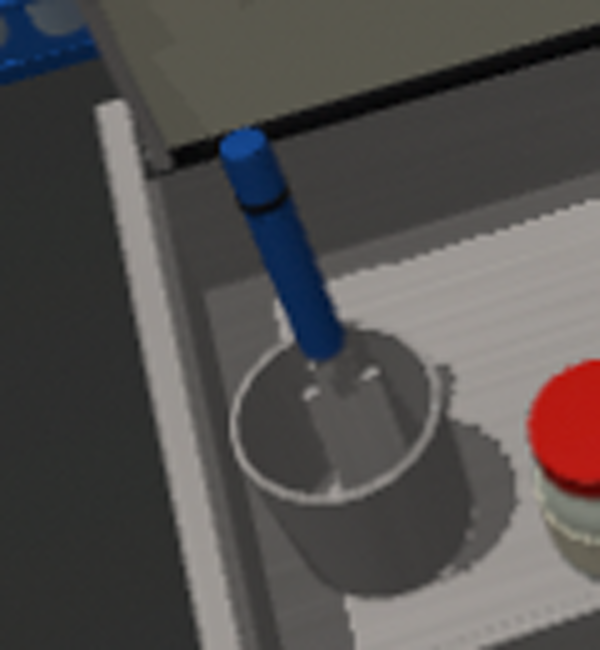

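View pics/top10c.png

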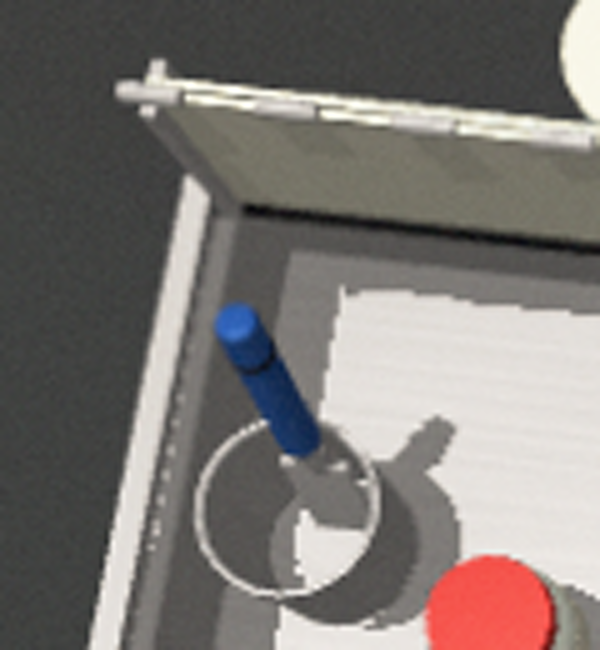

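View pics/top10.png

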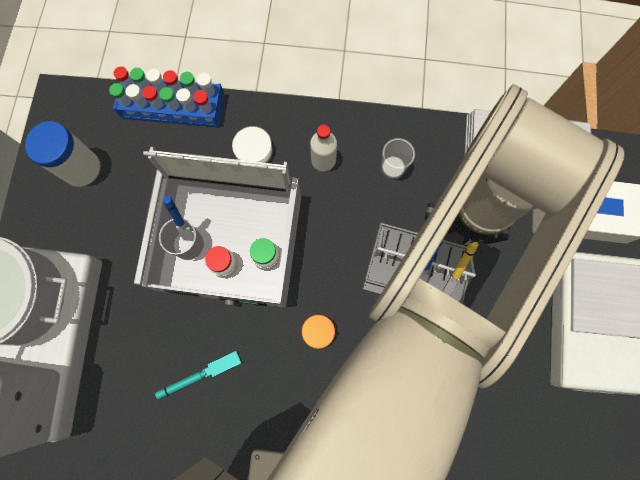

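jog_arm:
  plan:
    - [[0.2,0.3,0],[0.002,-0.0005,0.05],0]
    - [[0.2,0.3,0],[0.002,-0.0005,0.09],0]
    - [[0.2,0.3,0],[0.002,-0.0005,0.125],0]
    - [[0.2,0.3,0],[0.002,-0.0005,0.157],0]
    - [[0.2,0.3,0],[0.002,-0.0005,0.157],0]
    - [[0.2,0.3,0],[0.002,-0.0005,0.157],0]

```text
time: 18.35
tool_pos: [561.3, -223.6, 142.2]
tcp_rot: [180.0, -0.1, -9.4]
ft_force: [0.3, -0.2, 0.7]
finger_gap: 42.7
```

Run:
```python
from h import *
print("A end",onz("top",167.6,199,208))
p,d=snapshot("top"); crop(p,"pics/top11c.png",360,190,130,120,5)
print(rel([560.5,-222.6,139.5],O(-9.4,0)))
```

```text
A end [588.272239   311.95480411 208.        ]
(array([ 0.1, -0.2, -0. ]), array([-0.0015, -0.0012,  0.0033]))
```

View pics/top11c.png

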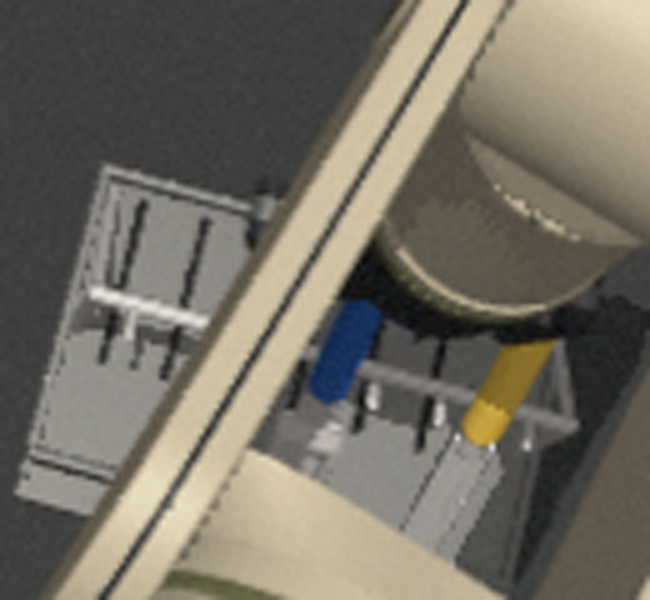

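jog_arm:
  plan:
    - [[0,0,0],[-0.001,-0.001,0.002],-0.4]
    - [[0,0,0],[-0.001,-0.001,0.002],-1]
    - [[0,0,0],[-0.001,-0.001,0.002],-1]
    - [[0,0,0],[-0.001,-0.001,0.002],-1]
    - [[0,0,0],[-0.001,-0.001,0.002],-1]
    - [[0,0,0],[-0.001,-0.001,-0.015],-1]
    - [[0,0,0],[-0.001,-0.001,-0.035],-1]
    - [[0,0,0],[-0.001,-0.001,-0.08],-1]
    - [[0,0,0],[-0.001,-0.001,-0.13],-1]
    - [[0,0,0],[-0.001,-0.001,-0.18],-1]
    - [[0,0,0],[-0.001,-0.001,-0.21],-1]
    - [[0,0,0],[-0.001,-0.001,-0.21],-1]
  force: 60

```text
time: 19.9
tool_pos: [560.4, -223.3, 355.6]
tcp_rot: [179.9, -0.4, -9.5]
ft_force: [0.7, -0.4, -0.7]
finger_gap: 16.5
```

Run:
```python
from h import *
print(rel([520,313,350],O(0,34)),rel([535,45,355],O(-5,17)))
```

```text
(array([ 3. , 33.5, -9.1]), array([-0.1282, -0.5224,  0.0034])) (array([ 0.8, 16.6, -4.4]), array([-0.0693, -0.2605, -0.0005]))
```

jog_arm:
  plan:
    - [[0,3,-1],[-0.012,-0.045,0],-1]
    - [[0.2,6,-2],[-0.026,-0.1,0],-1]
    - [[0.4,10,-3],[-0.042,-0.16,0],-1]
    - [[0.7,14,-4],[-0.058,-0.22,0],-1]
    - [[1,18,-5],[-0.073,-0.28,0],-1]
    - [[1.5,22,-6],[-0.088,-0.34,0.001],-1]
    - [[2,26,-7],[-0.102,-0.4,0.002],-1]
    - [[2.5,30,-8],[-0.115,-0.46,0.003],-1]
    - [[3,33.5,-9],[-0.125,-0.5,0.003],-1]
    - [[3,33.5,-9.1],[-0.128,-0.5224,0.0034],-1]
    - [[3,33.5,-9.1],[-0.128,-0.5224,0.0034],-1]
    - [[3,33.5,-9.1],[-0.128,-0.5224,0.0034],-1]

```text
time: 21.4
tool_pos: [519.0, 312.9, 345.9]
tcp_rot: [-179.8, -33.5, -0.1]
ft_force: [-0.3, -0.6, -0.8]
finger_gap: 16.4
```

Run:
```python
from h import *
print(sense()["joint_pos"],T()[0],sense()["finger_gap"])
for n in("side","top"):
    p,d=snapshot(n); cv2.imwrite(f"pics/{n}12.png",p); np.save(n+"12.npy",d)
    crop(p,f"pics/{n}12c.png",*((110,135,140,130) if n=="top" else (80,170,140,130)),5)
g=T()[0]; t=np.array([-np.sin(np.radians(4)),0,np.cos(np.radians(4))])
for n in("side","top"): print(n,proj(n,[g-155*t,g-85*t,g-65*t,g+45*t]).round(0))
d=np.load("top12.npy"); C=cloud("top",d)
for v in range(190,260,4): 
  for u in range(130,190,4):
    q=C[v,u]
    if 160<q[2]<300 and 470<q[0]<560 : print(u,v,q.round(0),end=" ")
  print()
```

```text
[ 37.19104449 -16.78056783 104.1011342  -21.29678466  66.31314904
 131.31064106] [518.98724289 312.86502878 345.92696413] 16.43170115237409
side [[158. 279.]
 [148. 258.]
 [145. 251.]
 [125. 210.]]
top [[165. 230.]
 [152. 223.]
 [148. 221.]
 [124. 209.]]









158 226 [522. 302. 260.] 162 226 [526. 300. 244.] 
158 230 [515. 300. 260.] 162 230 [519. 299. 244.] 166 230 [524. 300. 220.] 170 230 [530. 300. 198.]
```

View pics/side12c.png

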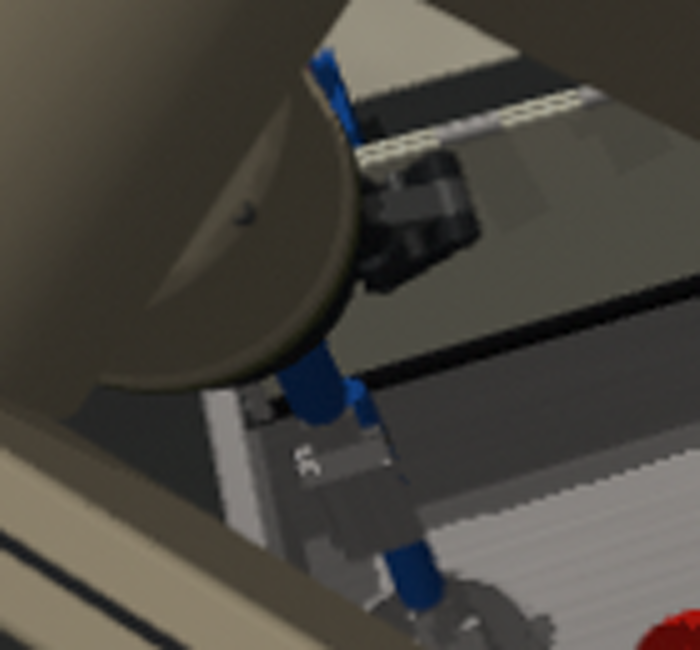

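View pics/top12c.png

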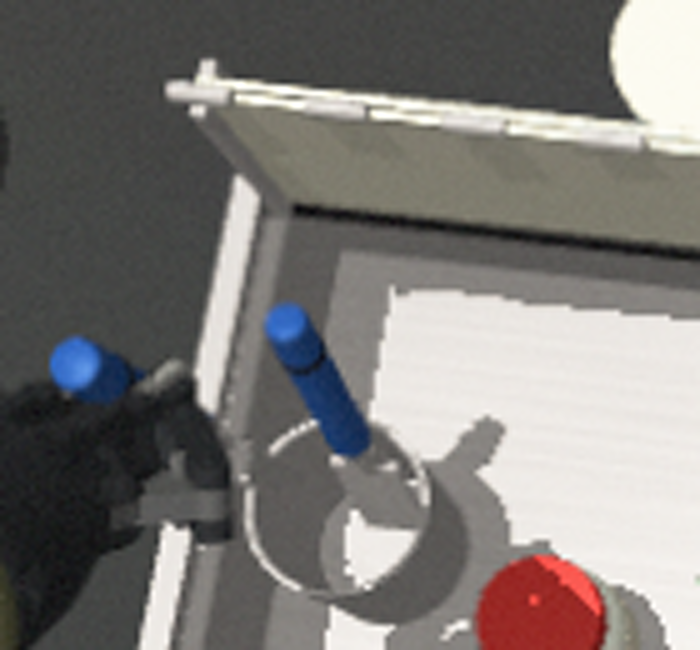

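jog_arm:
  plan:
    - [[0,0,0],[-0.02,0,0.033],-1]
    - [[0,0,0],[-0.042,0,0.067],-1]
    - [[0,0,0],[-0.058,0,0.092],-1]
    - [[0,0,0],[-0.072,0,0.113],-1]
    - [[0,0,0],[-0.083,0,0.13],-1]
    - [[0,0,0],[-0.0885,0,0.137],-1]
    - [[0,0,0],[-0.0885,0,0.137],-1]
    - [[0,0,0],[-0.0885,0,0.137],-1]

```text
time: 22.5
tool_pos: [522.1, 314.5, 185.4]
tcp_rot: [-179.7, -33.7, -0.2]
ft_force: [-0.1, 0.5, -0.4]
finger_gap: 16.6
```

Run:
```python
from h import *
print(sense()["ft_force"],T()[0],sense()["finger_gap"])
for n in("top",):
    p,d=snapshot(n); crop(p,"pics/top13c.png",110,155,120,110,6)
```

```text
[-0.11888368  0.54959538 -0.41101013] [522.10453862 314.48665819 185.37421266] 16.5939340991242
```

View pics/top13c.png

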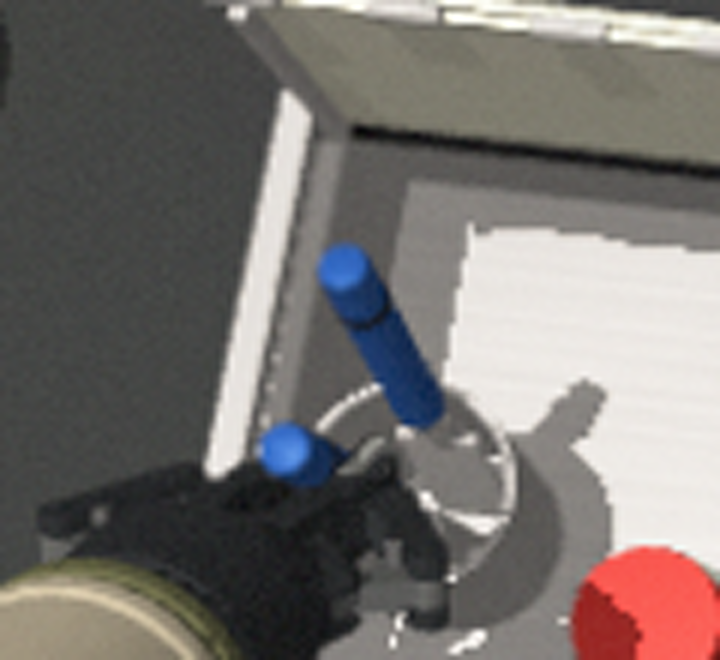

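jog_arm:
  plan:
    - [[0,0,0],[-0.003,0,0.005],-1]
    - [[0,0,0],[-0.006,0,0.009],-1]
    - [[0,0,0],[-0.0072,0,0.0108],-1]
    - [[0,0,0],[-0.0072,0,0.0108],-1]

```text
time: 23.05
tool_pos: [521.2, 314.3, 170.4]
tcp_rot: [-179.8, -33.6, -0.2]
ft_force: [0.2, -0.0, -1.7]
finger_gap: 16.3
```

jog_arm:
  plan:
    - [[0,0,0],[-0.001,0,0.0015],-1]
    - [[0,0,0],[-0.002,0,0.003],-1]
    - [[0,0,0],[-0.002,0,0.003],-1]

```text
time: 23.42
tool_pos: [522.0, 314.8, 168.5]
tcp_rot: [-179.7, -33.7, -0.2]
ft_force: [-1.2, -0.6, 4.0]
finger_gap: 16.3
```

jog_arm:
  plan:
    - [[0,0,0],[0,0,0],-0.4]
    - [[0,0,0],[0,0,0],0]
    - [[0,0,0],[0,0,0],0]
    - [[0,0,0],[0,0,0],0]
    - [[0,0,0],[0,0,-0.03],0]
    - [[0,0,0],[0,0,-0.08],0]
    - [[0,-5,0],[0,0.02,-0.13],0]
    - [[0,-10,0],[0,0.07,-0.16],0]
    - [[0,-15,0],[0,0.13,-0.17],0]
    - [[0,-20,0],[0,0.19,-0.17],0]
    - [[0,-25,0],[0,0.25,-0.17],0]
    - [[0,-25,0],[0,0.3,-0.17],0]

```text
time: 24.92
tool_pos: [427.2, 11.5, 307.6]
tcp_rot: [-179.8, -8.5, -0.1]
ft_force: [1.5, -0.3, 0.5]
finger_gap: 42.9
```

jog_arm:
  plan:
    - [[0,0,0],[0,0.06,0],0]
    - [[0,0,0],[0,0.12,0],0]
    - [[0,0,0],[0,0.16,0],0]
    - [[0,0,0],[0,0.16,0],0]

```text
time: 25.42
tool_pos: [426.4, -148.6, 306.4]
tcp_rot: [-179.8, -8.5, -0.3]
ft_force: [0.2, 0.4, 1.0]
finger_gap: 43.0
```

Run:
```python
from h import *
print(sense()["time"],T()[0])
for n in("side","top"):
    p,d=snapshot(n); cv2.imwrite(f"pics/{n}14.png",p)
    crop(p,f"pics/{n}14c.png",*((120,135,180,130) if n=="top" else (100,180,190,160)),4)
```

```text
25.425 [ 426.39420627 -148.63397343  306.35669393]
```

View pics/side14c.png

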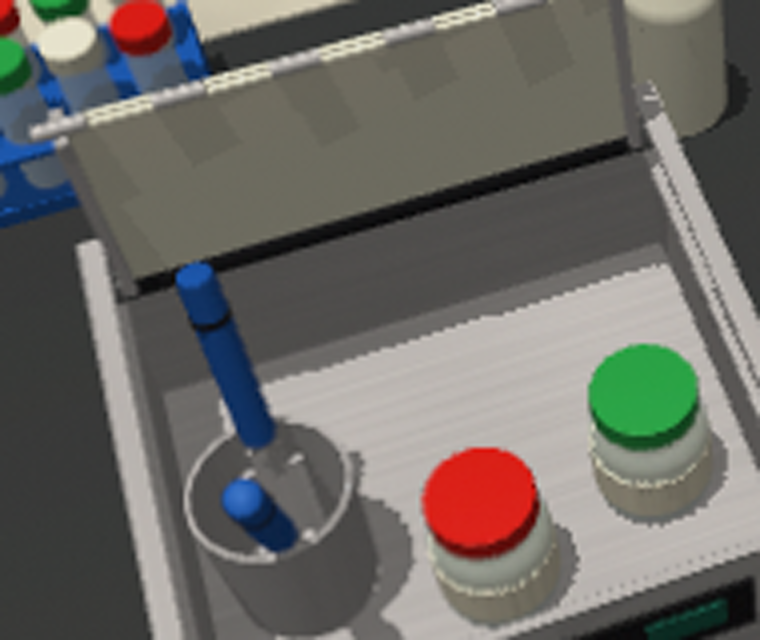

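View pics/top14.png

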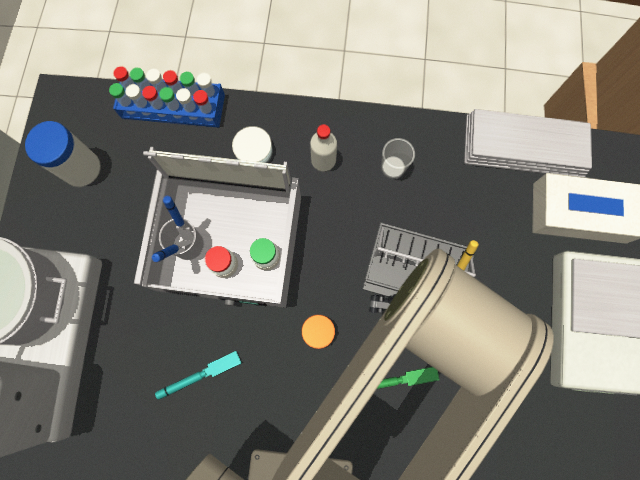

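View pics/top14c.png

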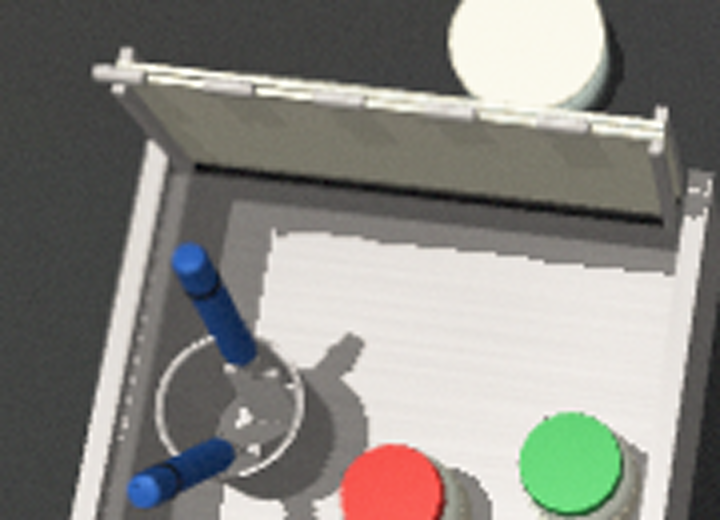

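Run:
```python
from h import *
def tri(a,b):
    A=[];y=[]
    o1,r1=ray("top",*a);o2,r2=ray("side",*b)
    s=np.linalg.lstsq(np.c_[r1,-r2],o2-o1,rcond=None)[0]; p,q=o1+s[0]*r1,o2+s[1]*r2
    return ((p+q)/2).round(1),np.linalg.norm(p-q).round(1)
print("scoop end",tri((156.5,257.5),(161.25,304)))
print("spat end",tri((120+190/4,135+257/4),(100+195/4,180+276/4)))
print("scoop handle bottom ~",tri((120+225/4,135+452/4),(100+283/4,180+540/4)))
```

```text
scoop end (array([473.3, 316.5, 199. ]), np.float64(1.0))
spat end (array([588.3, 312.9, 206.8]), np.float64(0.9))
scoop handle bottom ~ (array([513.5, 316.2,  91.1]), np.float64(0.8))
```

jog_arm:
  plan:
    - [[0,0,0],[0,0,0],0]
    - [[0,0,0],[0,0,0],0]
    - [[0,0,0],[0,0,0],0]
    - [[0,0,0],[0,0,0],0]

```text
time: 26.02
tool_pos: [427.2, -145.8, 307.1]
tcp_rot: [-179.8, -8.6, -0.0]
ft_force: [-0.9, -0.0, 0.6]
finger_gap: 42.9
```

Run:
```python
from h import *
a=cv2.imread("pics/top14.png").astype(int)
p,d=snapshot("top"); print("diff in well",(np.abs(p.astype(int)-a)[140:310,130:310].max(2)>40).sum(), "knife region",(np.abs(p.astype(int)-a)[235:275,455:485].max(2)>40).sum())
C=cloud("top",d); print("panel",C[165,200],C[172,200])
print(hand_in())
```

```text
diff in well 0 knife region 4
panel [662.47674085 258.58831208 212.96407931] [661.90859817 268.59186173 171.58046105]
the job is handed in; nothing more can be done
None
```

I pushed the cover back to its stop and lowered both blue-handled tools into the pot, then handed the job in at about 26 s. No verdict was reported, so what follows rests on my own measurements.

**Cover:** The bar met about 16 N of resistance at the end of its travel. Both ends of the bar were within 2 mm or so of the stop position I predicted in the picture. The panel is near vertical, and its fold line is within about 2 px of the predicted position. I could not read the joint angle directly.

**Tools:** I released each one only after feeling it touch the bottom of the pot, about 10 N for the spatula and 4 N for the scoop.

| Tool | Lean | Leans towards |
|---|---|---|
| Spatula | about 12° | back rim |
| Scoop | about 20° | front rim |

The scoop settled further forward than the 4° I placed it at, but this is within the 40° limit. The two cameras agreed to about 1 mm on where the handles are. The feet are hidden inside the pot, so I worked out their positions from the handles: at the pot bottom, the scoop's about 6 mm from the axis and the spatula's about 8 mm.

**Everything else:** The pot and the red jar measured within a pixel of their earlier positions. The green jar, the knife and the bystanders look unmoved in the last pictures. Two pictures about 0.6 s apart showed no change in the well. The arm is parked clear with nothing in the gripper.

No check failed.

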